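# Push the empty dose tin through the caddy's flap

### The job

Clear the empty red-lidded dose tin from the caddy's ledge: push the orange self-closing flap open with one finger and keep it open with that finger while your other finger slides the tin off the ledge and through the opening, so that it drops into the bin. Only push: do not lift or carry the tin, and do not shove the flap open with it. Leave the white-lidded tin standing where it is, do not disturb the other things on the cart, and let the flap spring shut behind the tin.

Things in the scene. Friction and masses are not known exactly. Their poses are not given: they have to be found in the camera images.
- caddy: grey plastic caddy, fixed; own x -130 to 160, y -130 to 130 mm. Origin on the cart top below the middle of the edge between ledge and bin; own +x runs from ledge to bin (roughly away from the robot), z up. Ledge: flat top of a drawer unit, x -130 to 0, 110 mm high, no rim. Hollow bin: x 0 to 155, 250 mm wide, floor 4 mm high; the flap covers its opening, x 0 to 110
- flap (a joint): flap opening, rad: 0 shut, grows as its lower edge swings down into the bin, to 1.2. Orange plate 244 mm wide, 117 long, 5 thick, hinged along its far upper edge. A spring shuts it: 0.13 N m when shut, 0.25 at 1 rad (about 1 N on its lower edge starts it, 3 to 6 N are needed near the hinge). The tin's weight does not open it
- flap_edge (a point): middle of the flap's free lower edge, upper face (moves with the flap). Shut, it lies at caddy x = 4, 112 mm high, and the face slopes up from it to the hinge. A finger pointing down with its tip 8 mm above ledge level, moved along caddy +x, pushes the flap open and slides on its face: about 0.2 rad open when the finger's front is at x = 55, 0.8 rad at x = 95
- flap_hinge (a point): middle of the flap's hinge line: caddy x = 110, y = 0, 160 mm high. Behind it the bin has a fixed roof of that height, x 110 to 160, which a finger in the opening must not run into; the 5 mm side walls beside the flap rise along its slope
- red_tin: the empty dose tin with the red lid: aluminium cylinder 36 mm across, 28 mm tall, about 40 g, standing upright on the ledge, 34 to 70 mm before its edge and 45 to 65 mm left or right of the caddy's middle; origin under its centre
- red_tin_center (a point): centre of the red-lidded tin, 14 mm above its underside
- white_tin: a full dose tin with a white lid, same size, standing on the other side of the ledge; must stay; origin under its centre
- kettle: copper-finish gooseneck kettle, 156 mm across, 165 mm tall, origin under its centre; a bystander
- grinder: aluminium hand grinder, 54 mm across, 210 mm tall with its crank, origin under its centre; a bystander
- mug: tall white ceramic mug, 78 mm across, 125 mm tall; a bystander
- dripper: clear glass dripper cone, 116 mm across its rim, 91 mm tall; a bystander
- bean_jar: amber glass bean jar with cork lid, 90 mm across, 130 mm tall; a bystander
- spoon: steel spoon lying flat, 160 mm long; a bystander

How it is judged:
On the way, in this order (a step that is already met when the one before it is completed fails the run):
1. a finger holds the flap open (more than 0.2 rad) while the red-lidded tin is still on the ledge (contact force between the fingers and flap above 0.2 N and value of joint flap above 0.2 rad and z of red_tin_center in the frame of caddy above 0.118 m), for 0.05 s.
2. the red-lidded tin has gone down through the opening while a finger still holds the flap open (contact force between the fingers and flap above 0.2 N and value of joint flap above 0.2 rad and z of red_tin_center in the frame of caddy below 0.085 m and x of red_tin_center in the frame of caddy above 0 m), for 0.05 s.
At the end, for the whole second after the job is handed in: The red-lidded tin lies at rest inside the bin (its centre less than 60 mm above the cart), the flap is shut (under 0.06 rad), and the white-lidded tin stands upright within 20 mm of where it was (x of red_tin_center in the frame of caddy between 0 and 0.157 m and y of red_tin_center in the frame of caddy between -0.127 and 0.127 m and z of red_tin_center in the frame of caddy below 0.06 m and linear speed of red_tin below 0.03 m/s and value of joint flap below 0.06 rad and distance of white_tin from where it was at the start of the episode below 0.02 m and angle between white_tin's own z axis and vertical below 0.2 rad); the robot touches nothing.
It fails at once if the red-lidded tin is lifted (its centre more than 12 mm above its standing height on the ledge) (z of red_tin_center in the frame of caddy above 0.136 m).
It fails at once if the tin, still on the ledge, is shoved against the flap (more than 1 N) (z of red_tin_center in the frame of caddy above 0.118 m and contact force between red_tin and flap above 1 N).
It fails at once if the white-lidded tin is moved more than 20 mm (distance of white_tin from where it was at the start of the episode above 0.02 m).
It fails at once if a bystander is moved more than 30 mm (distance of any of kettle, grinder, mug, dripper, bean_jar, spoon from where it was at the start of the episode above 0.03 m).
It also fails if it takes over 35 s, if anything falls off the work surface, if the arm or the gripper's body presses on something with over 40 N, if the wrist force passes 120 N, or if a joint passes its speed limit or range.

### The arm

A 6-joint arm with a two-finger parallel gripper is mounted at the origin on the work surface. World frame = base frame: x ahead of the robot, y to its left, z up, the work surface at z = 0. Lengths are in m, angles in rad, forces in N, time in s.
With the tool pointing down it reaches from about 0.3 to 1 m from the base axis. Payload 5.1 kg.
Tool frame: the origin (TCP) lies midway between the tips of the shut fingers; the grasp point (between the pads) lies 19 mm behind it; z points along the fingers, y is the line along which they close (so a half turn about z gives the same grasp; the last joint's range is limited). The gripper opens to 95 mm and grips with 3 to 60 N. Pads are 20 mm wide; open, the fingers measure 119 mm over their backs; the gripper's body (75 mm by 180 mm) begins 59 mm behind the grasp point.
Start: joints at [-1.425, 0.124, 1.65, -0, 1.367, -0.083], TCP at [0.147, -0.633, 0.215] pointing down, gripper open.
Joint ranges: [-2.61, 2.61], [-1.02, 2.33], [0.03, 2.71], [-1.35, 4.49], [0.32, 2.68], [-2.91, 2.91]. Speed limits (rad/s): [2.57, 2.57, 3.14, 3.14, 3.14, 3.14].

### API

Orientations are given as [roll, pitch, yaw] about the fixed x, y, z axes, in that order (R = Rz(yaw) Ry(pitch) Rx(roll)).
In Python, from station import read_state, viewer, ticket gives the robot as it stands. The module is installed in compiled form; this text tells all that it offers.
- The arm moves only by the tool play_rows, never from a script. Its argument "steps" is a list of rows, each an object of numbers: "dx", "dy", "dz": the shift along the world's x, y, z in m; "ax", "ay", "az": the turn, a rotation vector about the world's x, y, z in degrees; "gripper": the gripper's target within -1 to 1 (shut at 1, half-way at 0, fully open at -1). A call has 1 to 12 rows; each row is the pose to reach, as a shift and turn from the pose commanded when the call began; what a row does not reach only later rows make up. A row lasts 1/10 s, in which the tool goes at most 50 mm and 8.59 degrees, less where a joint would pass 70% of its speed; a pose out of reach is approached as far as the arm can. A call with a gripper value outside its range is refused whole. The fingers move at their own pace and stop on an object; the grip force is fixed at half the most. Time passes only in rows, so rows that repeat a pose let the fingers close. It gives the time, the measured TCP pose, the force, the opening and the grip force at its end, in the units of the state.
- read_state(): the state, without advancing time (a new reading comes with each control period).
- viewer.camera(name): name is "side" or "top" or "wrist"; returns a dict with "img" (420x560x3 uint8, blue, green, red), "K" (3x3 intrinsics, pixels), "dist_coeffs" ([k1, k2, p1, p2, k3] as OpenCV has them; the pictures are not rectified), "R" (3x3) and "t" (3): a world point X has camera coordinates R X + t. Camera axes: x right, y down, z forward; pixel columns grow to the right and rows downward; lengths in m; the calibration is good to about 2 mm. A picture is of the moment at which its call begins. There is no depth.
- ticket.close_job(): hands the job in; it is judged then, once.
The state is a dict: "clock": time; "q": joint angles; "qvel": joint speeds; "joint_torque": joint torques, N m; "eef_pos": TCP position; "ee_rot": TCP orientation; "force": force on the tool from outside, world axes, zero at the start; "ft_torque": the same for the moment, N m; "opening": finger opening in m; "gripper_force": force on a finger pad.
Only numpy, scipy, OpenCV 4.12 (cv2) and the standard library are available. Lean on these libraries where they do the work, as an engineer would, in place of code of your own. Each camera call takes 0.05 s, during which the arm holds its last target. There are 200 camera calls.

## Working session

There is one attempt and no reset: what is moved stays moved. The work goes in short steps, Python scripts to look and compute and a tool call to move; the robot and the scene stay as the last step left them, time stands still between calls to the robot, and variables do not carry over. Pictures are saved under pics/ and viewed, at most 10 in all, crops included, and the job is handed in when it is done.

Besides the shell and the picture viewer there is one more tool, called after ">>>" by a JSON object that holds its "op" and its "data". play_rows: Moves the arm, as the interface text tells. Its arguments: {"type":"object","properties":{"steps":{"type":"array","items":{"type":"object","properties":{"dx":{"type":"number"},"dy":{"type":"number"},"dz":{"type":"number"},"ax":{"type":"number"},"ay":{"type":"number"},"az":{"type":"number"},"gripper":{"type":"number"}}}}},"required":["steps"]}

```bash
mkdir -p pics; python3 - <<'E'
from station import read_state, viewer
import cv2,pickle
s=read_state();print(s['clock'],s['eef_pos'],s['ee_rot'],s['opening'])
for n in('top','side'):
    c=viewer.camera(n);pickle.dump(c,open(n+'.pkl','wb'));cv2.imwrite(f'pics/{n}0.png',c['img']);print(n,c['K'],c['dist_coeffs'],c['R'],c['t'])
E
```

```text
0.0 [ 0.14729259 -0.63241448  0.21339063] [-3.13948198e+00 -1.65251908e-04  2.28749895e-01] 0.09518074869896426
top [[483.27414428   0.         280.33759668]
 [  0.         483.27414428 205.50563648]
 [  0.           0.           1.        ]] [-0.14281222  0.          0.          0.          0.        ] [[ 0.0210934  -0.99976983  0.0039195 ]
 [-0.99199964 -0.02141721 -0.1244107 ]
 [ 0.12446601 -0.0012639  -0.99222307]] [-0.00994473  0.52053343  1.70712985]
side [[456.89051532   0.         271.16657615]
 [  0.         456.89051532 201.40411687]
 [  0.           0.           1.        ]] [-0.06813113  0.          0.          0.          0.        ] [[-0.86527327 -0.50117218 -0.01134124]
 [-0.30042492  0.53652878 -0.78859478]
 [ 0.40130667 -0.67894279 -0.61480862]] [0.46612488 0.25914345 1.10330975]
```

View pics/top0.png

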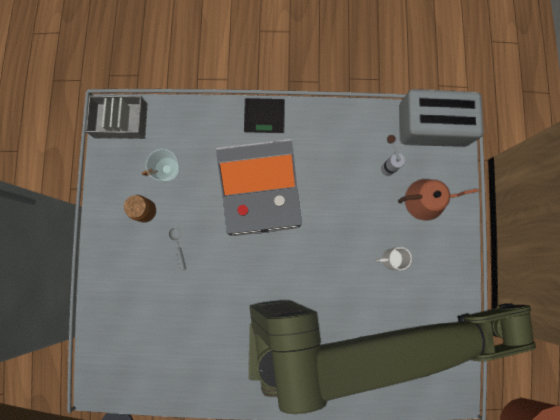

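View pics/side0.png

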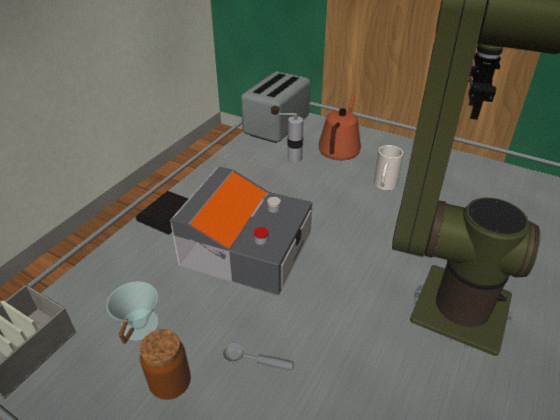

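The top view shows the red lid at (243,211), the white lid at (279,201) and the orange flap spanning about (220..295, 155..195). The side view agrees. Next I measure these points.

```bash
cat > h.py <<'E'
import numpy as np,cv2,pickle
def ray(c,px,z):
    u=cv2.undistortPoints(np.array([[px]],float),c['K'],np.array(c['dist_coeffs']))[0,0]
    R=np.array(c['R']);o=-R.T@c['t'];d=R.T@np.array([u[0],u[1],1])
    return o+d*(z-o[2])/d[2]
def big(m):
    n,l,st,ce=cv2.connectedComponentsWithStats(m.astype(np.uint8));i=1+np.argmax(st[1:,4]);return l==i,ce[i],st[i]
def masks(im):
    h=cv2.cvtColor(im,cv2.COLOR_BGR2HSV);H,S,V=[h[...,i].astype(int) for i in range(3)]
    return ((H<4)|(H>174))&(S>190)&(V>90),(H>=5)&(H<14)&(S>200)&(V>150),(S<60)&(V>150)
E
python3 - <<'E'
from h import *
for n in('top','side'):
    c=pickle.load(open(n+'.pkl','rb'));r,o,w=masks(c['img'])
    m,ce,st=big(r);print(n,'red',ce,st,ray(c,ce,.138))
    w2=np.zeros_like(w);b=(slice(190,212),slice(268,290)) if n=='top' else (slice(192,215),slice(262,285));w2[b]=w[b]
    m,ce,st=big(w2);print('white',ce,st,ray(c,ce,.138))
    m,ce,st=big(o);cn=max(cv2.findContours(m.astype(np.uint8),0,2)[0],key=cv2.contourArea)
    q=cv2.approxPolyDP(cv2.convexHull(cn),6,True)[:,0];print(st,q.tolist())
    for p in q: print(p,ray(c,p,.112),ray(c,p,.160))
E
```

```text
top red [240.33333333 208.        ] [240 207   2   3   3] [0.49598326 0.13629605 0.138     ]
white [279.04761905 200.13095238] [274 196  11  10  84] [0.52563111 0.00605085 0.138     ]Traceback (most recent call last):
  File "<stdin>", line 7, in <module>
  File "h.py", line 7, in big
    n,l,st,ce=cv2.connectedComponentsWithStats(m.astype(np.uint8));i=1+np.argmax(st[1:,4]);return l==i,ce[i],st[i]
                                                                       ~~~~~~~~~^^^^^^^^^^
    return _wrapfunc(a, 'argmax', axis=axis, out=out, **kwds)
    return bound(*args, **kwds)
ValueError: attempt to get argmax of an empty sequence
```

```bash
python3 - <<'E'
from h import *
for n,p in(('top',(243,211)),('side',(261,233))):
    c=pickle.load(open(n+'.pkl','rb'));h=cv2.cvtColor(c['img'],cv2.COLOR_BGR2HSV)
    print(h[p[1],p[0]-7:p[0]+8].tolist())
    print(h[180 if n=='top' else 210,250 if n=='top' else 225])
E
```

```text
[[168, 12, 103], [179, 86, 130], [1, 173, 165], [1, 189, 174], [1, 187, 173], [0, 187, 172], [1, 186, 174], [1, 188, 171], [0, 186, 171], [1, 188, 172], [0, 185, 167], [1, 156, 139], [173, 35, 96], [105, 10, 105], [110, 7, 105]]
[ 10 192 199]
[[0, 192, 138], [1, 218, 160], [1, 224, 162], [1, 223, 158], [2, 223, 161], [1, 217, 162], [1, 216, 162], [1, 224, 158], [1, 223, 161], [1, 225, 160], [1, 221, 159], [1, 225, 161], [1, 223, 159], [2, 205, 137], [179, 91, 84]]
[ 11 234 196]
```

```bash
sed -i 's/(S>190)&(V>90)/(S>120)\&(V>120)/; s/(S>200)&(V>150)/(S>150)\&(V>150)/' h.py
python3 - <<'E'
from h import *
for n in('top','side'):
    c=pickle.load(open(n+'.pkl','rb'));r,o,w=masks(c['img'])
    m,ce,st=big(r);print(n,'red',ce,st,ray(c,ce,.138))
    w2=np.zeros_like(w);b=(slice(190,212),slice(268,290)) if n=='top' else (slice(192,215),slice(262,285));w2[b]=w[b]
    m,ce,st=big(w2);print('white',ce,st,ray(c,ce,.138))
    m,ce,st=big(o);cn=max(cv2.findContours(m.astype(np.uint8),0,2)[0],key=cv2.contourArea)
    q=cv2.approxPolyDP(cv2.convexHull(cn),6,True)[:,0]
    for p in q: print(p,ray(c,p,.112),ray(c,p,.160))
E
```

```text
top red [242.28915663 209.54216867] [238 205  10  10  83] [0.49088186 0.12951596 0.138     ]
white [279.04761905 200.13095238] [274 196  11  10  84] [0.52563111 0.00605085 0.138     ]
[291 156] [ 0.68527574 -0.03221185  0.112     ] [ 0.67416442 -0.03117483  0.16      ]
[293 186] [ 0.57946608 -0.04101512  0.112     ] [ 0.57143912 -0.03972147  0.16      ]
[225 194] [0.54652794 0.19295341 0.112     ] [0.53946112 0.18742686 0.16      ]
[221 163] [0.65533338 0.21098674 0.112     ] [0.64509488 0.20493452 0.16      ]
side red [260.39534884 232.13953488] [254 227  14  12 129] [0.48944011 0.13478996 0.138     ]
white [273.47191011 200.95505618] [268 197  12  10  89] [0.52354499 0.01075105 0.138     ]
[233 172] [ 0.71780725 -0.0818814   0.112     ] [ 0.67578124 -0.0246295   0.16      ]
[265 193] [ 0.57953246 -0.038206    0.112     ] [0.54605986 0.01634422 0.16      ]
[227 247] [0.54829135 0.19732391 0.112     ] [0.51675126 0.23730471 0.16      ]
[190 223] [0.68428343 0.17016825 0.112     ] [0.64433113 0.21182884 0.16      ]
```

>>> {"op": "play_rows", "data": {"steps": [{"dz": 0.05},{"dz": 0.085},{"dx": 0.165,"dy": 0.381,"dz": 0.085,"az": 42},{"dx": 0.165,"dy": 0.381,"dz": 0.085,"az": 42},{"dx": 0.165,"dy": 0.381,"dz": 0.085,"az": 42},{"dx": 0.165,"dy": 0.381,"dz": 0.085,"az": 42},{"dx": 0.165,"dy": 0.381,"dz": 0.085,"az": 42},{"dx": 0.165,"dy": 0.381,"dz": 0.085,"az": 42},{"dx": 0.165,"dy": 0.381,"dz": 0.085,"az": 42},{"dx": 0.165,"dy": 0.381,"dz": 0.085,"az": 42},{"dx": 0.165,"dy": 0.381,"dz": 0.085,"az": 42},{"dx": 0.165,"dy": 0.381,"dz": 0.085,"az": 42}]}}

```text
invalid input
```

>>> {"op": "play_rows", "data": {"steps": [{"dx": 0.165,"dy": 0.381,"dz": 0,"az": 42.4},{"dx": 0.165,"dy": 0.381,"dz": 0,"az": 42.4},{"dx": 0.165,"dy": 0.381,"dz": 0,"az": 42.4},{"dx": 0.165,"dy": 0.381,"dz": 0,"az": 42.4},{"dx": 0.165,"dy": 0.381,"dz": 0,"az": 42.4},{"dx": 0.165,"dy": 0.381,"dz": 0,"az": 42.4},{"dx": 0.165,"dy": 0.381,"dz": 0,"az": 42.4},{"dx": 0.165,"dy": 0.381,"dz": 0,"az": 42.4},{"dx": 0.165,"dy": 0.381,"dz": 0,"az": 42.4},{"dx": 0.165,"dy": 0.381,"dz": 0,"az": 42.4},{"dx": 0.165,"dy": 0.381,"dz": 0,"az": 42.4},{"dx": 0.165,"dy": 0.381,"dz": 0,"az": 42.4}]}}

```text
invalid input
```

```bash
python3 - <<'E'
from station import read_state, viewer
import cv2,pickle
s=read_state();print(s['clock'],s['eef_pos'],s['ee_rot'],s['opening'],s['q'])
c=viewer.camera('wrist');pickle.dump(c,open('wrist.pkl','wb'));cv2.imwrite('pics/w1.png',c['img'])
from h import *
r,o,w=masks(c['img']);m,ce,st=big(r);print(ce,st,ray(c,ce,.138))
E
```

```text
0.1 [ 0.14727838 -0.63249618  0.21350891] [-3.13972237e+00 -1.33468832e-04  2.28773723e-01] 0.0950747602364165 [-1.42464029e+00  1.24434371e-01  1.65154526e+00 -2.17782615e-05
  1.36748795e+00 -8.26133952e-02]Traceback (most recent call last):
  File "<stdin>", line 6, in <module>
  File "h.py", line 7, in big
    n,l,st,ce=cv2.connectedComponentsWithStats(m.astype(np.uint8));i=1+np.argmax(st[1:,4]);return l==i,ce[i],st[i]
                                                                       ~~~~~~~~~^^^^^^^^^^
    return _wrapfunc(a, 'argmax', axis=axis, out=out, **kwds)
    return bound(*args, **kwds)
ValueError: attempt to get argmax of an empty sequence
```

View pics/w1.png

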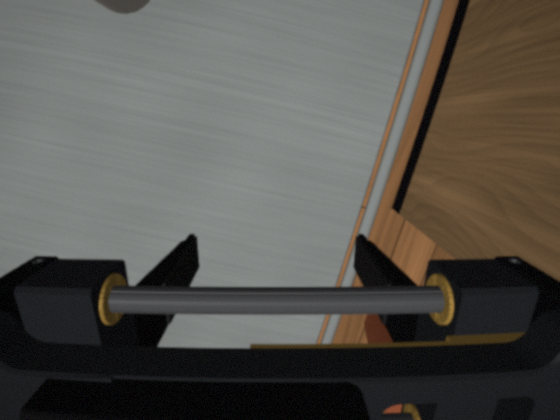

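The moves were refused, so the wrist picture only shows bare cart under the open fingers. Rows may need all seven fields, so I'll try that.

>>> {"op": "play_rows", "data": {"steps": [{"dx": 0,"dy": 0,"dz": 0.05,"ax": 0,"ay": 0,"az": 0,"gripper": -1},{"dx": 0,"dy": 0,"dz": 0.085,"ax": 0,"ay": 0,"az": 0,"gripper": -1},{"dx": 0.165,"dy": 0.381,"dz": 0.085,"ax": 0,"ay": 0,"az": 42,"gripper": -1},{"dx": 0.165,"dy": 0.381,"dz": 0.085,"ax": 0,"ay": 0,"az": 42,"gripper": -1},{"dx": 0.165,"dy": 0.381,"dz": 0.085,"ax": 0,"ay": 0,"az": 42,"gripper": -1},{"dx": 0.165,"dy": 0.381,"dz": 0.085,"ax": 0,"ay": 0,"az": 42,"gripper": -1},{"dx": 0.165,"dy": 0.381,"dz": 0.085,"ax": 0,"ay": 0,"az": 42,"gripper": -1},{"dx": 0.165,"dy": 0.381,"dz": 0.085,"ax": 0,"ay": 0,"az": 42,"gripper": -1},{"dx": 0.165,"dy": 0.381,"dz": 0.085,"ax": 0,"ay": 0,"az": 42,"gripper": -1},{"dx": 0.165,"dy": 0.381,"dz": 0.085,"ax": 0,"ay": 0,"az": 42,"gripper": -1},{"dx": 0.165,"dy": 0.381,"dz": 0.085,"ax": 0,"ay": 0,"az": 42,"gripper": -1},{"dx": 0.165,"dy": 0.381,"dz": 0.085,"ax": 0,"ay": 0,"az": 42,"gripper": -1}]}}

```text
clock: 1.35
eef_pos: [0.313, -0.2503, 0.2997]
ee_rot: [3.141, 0.0, 0.966]
force: [0.7, -0.1, -0.6]
opening: 0.0953
gripper_force: 0.0
```

>>> {"op": "play_rows", "data": {"steps": [{"dx": 0.165,"dy": 0.381,"dz": 0,"ax": 0,"ay": 0,"az": 42.3,"gripper": -1},{"dx": 0.165,"dy": 0.381,"dz": 0,"ax": 0,"ay": 0,"az": 42.3,"gripper": -1},{"dx": 0.165,"dy": 0.381,"dz": 0,"ax": 0,"ay": 0,"az": 42.3,"gripper": -1},{"dx": 0.165,"dy": 0.381,"dz": 0,"ax": 0,"ay": 0,"az": 42.3,"gripper": -1},{"dx": 0.165,"dy": 0.381,"dz": 0,"ax": 0,"ay": 0,"az": 42.3,"gripper": -1},{"dx": 0.165,"dy": 0.381,"dz": 0,"ax": 0,"ay": 0,"az": 42.3,"gripper": -1},{"dx": 0.165,"dy": 0.381,"dz": 0,"ax": 0,"ay": 0,"az": 42.3,"gripper": -1},{"dx": 0.165,"dy": 0.381,"dz": 0,"ax": 0,"ay": 0,"az": 42.3,"gripper": -1},{"dx": 0.165,"dy": 0.381,"dz": 0,"ax": 0,"ay": 0,"az": 42.3,"gripper": -1},{"dx": 0.165,"dy": 0.381,"dz": 0,"ax": 0,"ay": 0,"az": 42.3,"gripper": -1},{"dx": 0.165,"dy": 0.381,"dz": 0,"ax": 0,"ay": 0,"az": 42.3,"gripper": -1},{"dx": 0.165,"dy": 0.381,"dz": 0,"ax": 0,"ay": 0,"az": 42.3,"gripper": -1}]}}

```text
clock: 2.55
eef_pos: [0.4773, 0.1273, 0.2996]
ee_rot: [-3.141, 0.0, 1.698]
force: [-0.0, 0.5, 0.1]
opening: 0.0949
gripper_force: 0.0
```

```bash
python3 - <<'E'
from station import read_state, viewer
import cv2,pickle
s=read_state();print(s['clock'],s['eef_pos'],s['ee_rot'],s['opening'],s['q'])
c=viewer.camera('wrist');pickle.dump(c,open('wrist.pkl','wb'));cv2.imwrite('pics/w2.png',c['img'])
from h import *
r,o,w=masks(c['img']);m,ce,st=big(r);print(ce,st,ray(c,ce,.138))
E
```

```text
2.55 [0.4773222  0.12730585 0.29959735] [-3.14142708e+00  4.97853780e-04  1.69783232e+00] 0.09493605624967927 [ 1.52220546e-01 -2.67692235e-01  1.87986433e+00 -4.93945672e-04
  1.52959862e+00  2.52049805e-02]
[289.35687264 189.22068096] [274 174  32  32 793] [0.49176962 0.13155752 0.138     ]
```

View pics/w2.png

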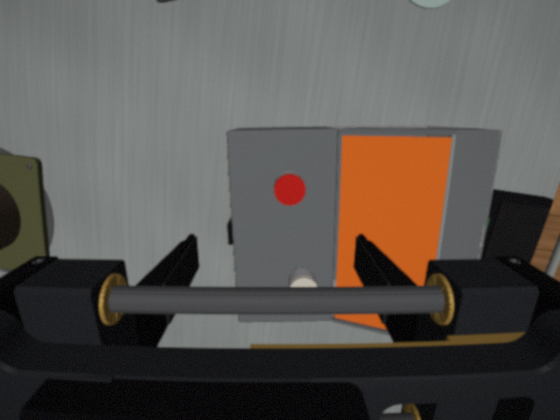

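The wrist view shows the red lid at (289,189), with the ledge's edges running vertically at columns about 231 and 337, so the yaw is right. I'll check the edge positions.

```bash
python3 - <<'E'
from h import *
c=pickle.load(open('wrist.pkl','rb'));r,o,w=masks(c['img'])
m,_,_=big(o);P=[]
for y in range(150,300,10):
    x=np.where(m[y])[0];P.append([ray(c,(x[0]-.5,y),.112)[:2],ray(c,(x[-1]+.5,y),.16)[:2]])
P=np.array(P)
for k in(0,1):
    a=np.polyfit(P[:,k,1],P[:,k,0],1);print('slope',a,'x at y=.131',np.polyval(a,.131),P[:2,k],P[-1,k])
for px in((230,170),(236,290)):print(ray(c,px,.11))
E
```

```text
Traceback (most recent call last):
IndexError: index 0 is out of bounds for axis 0 with size 0
```

```bash
sed -i 's/(H>=5)&(H<14)/(H>=5)\&(H<16)/' h.py; python3 - <<'E'
from h import *
c=pickle.load(open('wrist.pkl','rb'));print(cv2.cvtColor(c['img'],cv2.COLOR_BGR2HSV)[200,400]);r,o,w=masks(c['img'])
o[:, :320]=0;o[:,470:]=0;P=[]
for y in range(150,230,8):
    x=np.where(o[y])[0];P.append([ray(c,(x[0]-.5,y),.112)[:2],ray(c,(x[-1]+.5,y),.16)[:2]])
P=np.array(P)
for k in(0,1):
    a=np.polyfit(P[:,k,1],P[:,k,0],1);print('slope',a,'x at y=.131',np.polyval(a,.131),P[0,k],P[-1,k])
for px in((230,170),(236,290)):print(ray(c,px,.11))
E
```

```text
[ 11 211 198]
slope [-0.1470977   0.57376643] x at y=.131 0.5544966353064146 [0.54740465 0.17980922] [0.55993198 0.09229021]
slope [-0.15146598  0.67751398] x at y=.131 0.657671937169193 [0.64756283 0.19846642] [0.65923674 0.12138509]
[0.42072795 0.13961745 0.11      ]
[ 0.44220947 -0.02045005  0.11      ]
```

>>> {"op": "play_rows", "data": {"steps": [{"dx": 0,"dy": 0.001,"dz": -0.04,"ax": 0,"ay": 0,"az": 0.4,"gripper": -1},{"dx": 0,"dy": 0.001,"dz": -0.08,"ax": 0,"ay": 0,"az": 0.4,"gripper": -1},{"dx": 0,"dy": 0.001,"dz": -0.12,"ax": 0,"ay": 0,"az": 0.4,"gripper": -1},{"dx": 0,"dy": 0.001,"dz": -0.15,"ax": 0,"ay": 0,"az": 0.4,"gripper": -1},{"dx": 0,"dy": 0.001,"dz": -0.17,"ax": 0,"ay": 0,"az": 0.4,"gripper": -1},{"dx": 0,"dy": 0.001,"dz": -0.18,"ax": 0,"ay": 0,"az": 0.4,"gripper": -1},{"dx": 0,"dy": 0.001,"dz": -0.18,"ax": 0,"ay": 0,"az": 0.4,"gripper": -1},{"dx": 0,"dy": 0.001,"dz": -0.18,"ax": 0,"ay": 0,"az": 0.4,"gripper": -1}]}}

```text
clock: 3.4
eef_pos: [0.4782, 0.1296, 0.121]
ee_rot: [3.14, -0.0, 1.706]
force: [0.1, 0.9, 0.5]
opening: 0.095
gripper_force: 0.0
```

```bash
python3 - <<'E'
from station import read_state, viewer
import cv2,pickle
c=viewer.camera('side');cv2.imwrite('pics/s3.png',cv2.resize(c['img'][140:310,160:360],None,fx=3,fy=3))
s=read_state();print(s['clock'],s['eef_pos'],s['ee_rot'],s['opening'],s['force'])
E
```

```text
3.45 [0.47857802 0.12977106 0.12146765] [ 3.13856615e+00 -3.52994217e-05  1.70646834e+00] 0.09512935001081668 [-0.74807468  0.92670266 -0.25134672]
```

View pics/s3.png

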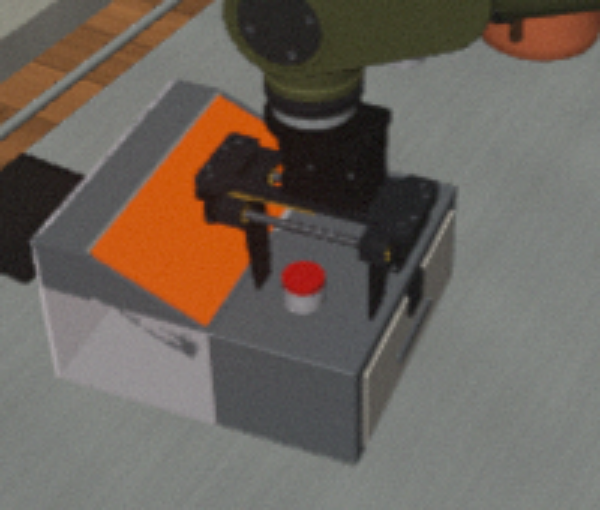

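The side crop shows the red tin standing between the two fingers, with the far finger just before the flap's edge and the near finger at the ledge's front. Now I push along caddy +x.

>>> {"op": "play_rows", "data": {"steps": [{"dx": 0.01,"dy": 0.0013,"dz": -0.003,"ax": 0,"ay": 0,"az": 0,"gripper": -1},{"dx": 0.02,"dy": 0.0027,"dz": -0.003,"ax": 0,"ay": 0,"az": 0,"gripper": -1},{"dx": 0.027,"dy": 0.0036,"dz": -0.003,"ax": 0,"ay": 0,"az": 0,"gripper": -1},{"dx": 0.031,"dy": 0.0042,"dz": -0.003,"ax": 0,"ay": 0,"az": 0,"gripper": -1},{"dx": 0.035,"dy": 0.0047,"dz": -0.003,"ax": 0,"ay": 0,"az": 0,"gripper": -1},{"dx": 0.04,"dy": 0.0054,"dz": -0.003,"ax": 0,"ay": 0,"az": 0,"gripper": -1},{"dx": 0.045,"dy": 0.006,"dz": -0.003,"ax": 0,"ay": 0,"az": 0,"gripper": -1},{"dx": 0.05,"dy": 0.0067,"dz": -0.003,"ax": 0,"ay": 0,"az": 0,"gripper": -1},{"dx": 0.055,"dy": 0.0074,"dz": -0.003,"ax": 0,"ay": 0,"az": 0,"gripper": -1},{"dx": 0.06,"dy": 0.008,"dz": -0.003,"ax": 0,"ay": 0,"az": 0,"gripper": -1},{"dx": 0.065,"dy": 0.0087,"dz": -0.003,"ax": 0,"ay": 0,"az": 0,"gripper": -1},{"dx": 0.07,"dy": 0.0094,"dz": -0.003,"ax": 0,"ay": 0,"az": 0,"gripper": -1}]}}

```text
clock: 4.65
eef_pos: [0.5476, 0.1394, 0.1166]
ee_rot: [-3.141, -0.0, 1.707]
force: [-2.3, 0.1, 0.8]
opening: 0.0949
gripper_force: 1.0
```

```bash
python3 - <<'E'
from station import read_state, viewer
import cv2,pickle
c=viewer.camera('side');cv2.imwrite('pics/s4.png',cv2.resize(c['img'][140:310,160:360],None,fx=3,fy=3))
s=read_state();print(s['clock'],s['eef_pos'],s['ee_rot'],s['opening'],s['force'])
E
```

```text
4.7 [0.54831652 0.13942859 0.11672339] [ 3.14115754e+00 -2.40831589e-05  1.70696939e+00] 0.09490931779323147 [-1.87607891 -0.37935028  0.57016008]
```

View pics/s4.png

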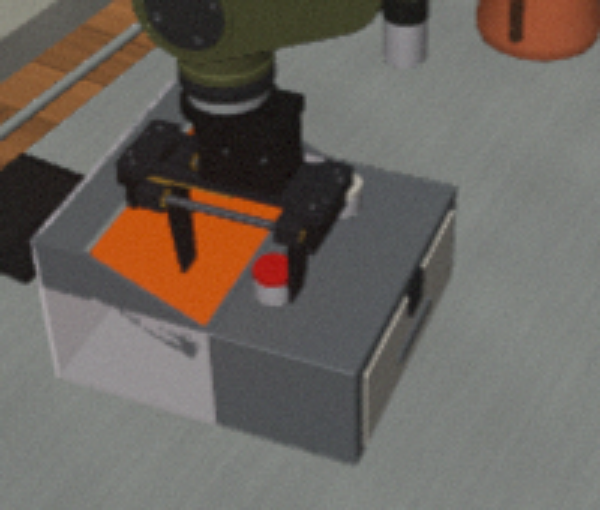

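The near finger is pushing the tin towards the edge and the far finger is holding the flap partly open. I continue.

>>> {"op": "play_rows", "data": {"steps": [{"dx": 0.005,"dy": 0.0007,"dz": 0,"ax": 0,"ay": 0,"az": 0,"gripper": -1},{"dx": 0.01,"dy": 0.0014,"dz": 0,"ax": 0,"ay": 0,"az": 0,"gripper": -1},{"dx": 0.015,"dy": 0.002,"dz": 0,"ax": 0,"ay": 0,"az": 0,"gripper": -1},{"dx": 0.02,"dy": 0.0027,"dz": 0,"ax": 0,"ay": 0,"az": 0,"gripper": -1},{"dx": 0.025,"dy": 0.0034,"dz": 0,"ax": 0,"ay": 0,"az": 0,"gripper": -1},{"dx": 0.029,"dy": 0.0039,"dz": 0,"ax": 0,"ay": 0,"az": 0,"gripper": -1},{"dx": 0.033,"dy": 0.0044,"dz": 0,"ax": 0,"ay": 0,"az": 0,"gripper": -1},{"dx": 0.036,"dy": 0.0048,"dz": 0,"ax": 0,"ay": 0,"az": 0,"gripper": -1},{"dx": 0.036,"dy": 0.0048,"dz": 0,"ax": 0,"ay": 0,"az": 0,"gripper": -1}]}}

```text
clock: 5.6
eef_pos: [0.5833, 0.1441, 0.1162]
ee_rot: [-3.141, 0.0, 1.707]
force: [-4.9, -0.9, -0.7]
opening: 0.0955
gripper_force: 1.9
```

```bash
python3 - <<'E'
from station import read_state, viewer
import cv2,pickle
c=viewer.camera('side');cv2.imwrite('pics/s5.png',cv2.resize(c['img'][140:310,160:360],None,fx=3,fy=3))
s=read_state();print(s['clock'],s['eef_pos'],s['ee_rot'],s['opening'],s['force'])
E
```

```text
5.65 [0.58315863 0.14409711 0.11621946] [-3.14060129e+00  2.83740794e-05  1.70705118e+00] 0.09505545387203977 [-4.32743012 -0.63641174 -0.63467951]
```

View pics/s5.png

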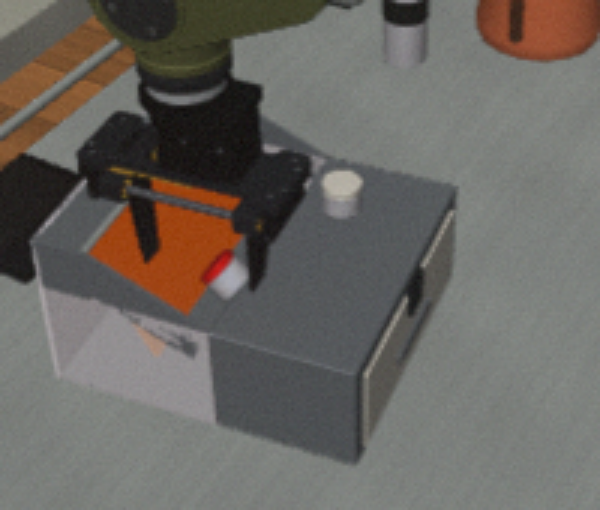

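The tin is tipping over the edge. I hold for 0.3 s and look again.

>>> {"op": "play_rows", "data": {"steps": [{"dx": 0,"dy": 0,"dz": 0,"ax": 0,"ay": 0,"az": 0,"gripper": -1},{"dx": 0,"dy": 0,"dz": 0,"ax": 0,"ay": 0,"az": 0,"gripper": -1},{"dx": 0,"dy": 0,"dz": 0,"ax": 0,"ay": 0,"az": 0,"gripper": -1}]}}

```text
clock: 5.95
eef_pos: [0.5831, 0.1441, 0.1165]
ee_rot: [-3.141, 0.0, 1.707]
force: [-5.1, -0.6, -0.5]
opening: 0.0947
gripper_force: 1.9
```

```bash
python3 - <<'E'
from station import read_state, viewer
import cv2,pickle
c=viewer.camera('side');cv2.imwrite('pics/s6.png',cv2.resize(c['img'][190:280,190:290],None,fx=6,fy=6))
s=read_state();print(s['clock'],s['eef_pos'],s['opening'],s['force'])
E
```

```text
6.0 [0.58316219 0.14411172 0.11654663] 0.09508930487272757 [-4.23035265 -0.72930486 -0.80611371]
```

View pics/s6.png

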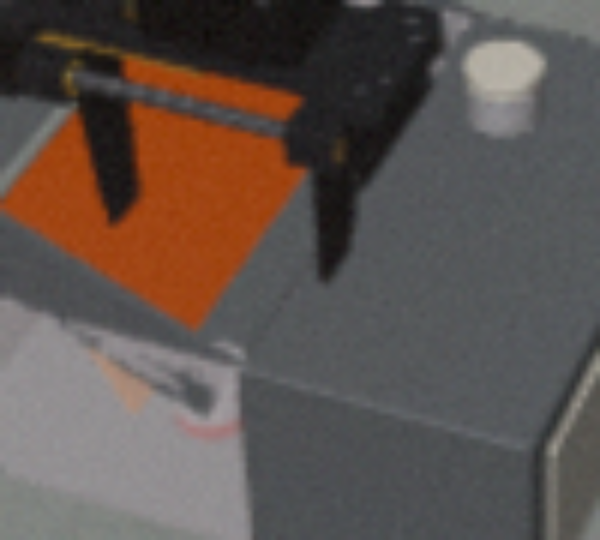

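The tin is gone from the ledge, and a red rim shows through the clear side wall at about full-picture pixel (225,261). The white tin is still standing. I check the red rim's place.

```bash
python3 - <<'E'
from h import *
from station import viewer
c=viewer.camera('side');im=c['img'].astype(int)
m=(im[...,2]-im[...,1]>25)&(im[...,2]-im[...,0]>25)&(abs(im[...,1]-im[...,0])<25);m[:252]=0;m[290:]=0;m[:,:200]=0;m[:,235:]=0
ys,xs=np.where(m);print(len(xs),xs.min(),xs.max(),ys.min(),ys.max())
cx=np.array([.991,.134]);cy=np.array([-.134,.991]);O=np.array([.557,.0765])
for z in(.01,.02,.03,.05,.07,.09):
    p=ray(c,(xs.mean(),ys.mean()),z)[:2]-O;print(z,(p@cx).round(3),(p@cy).round(3))
E
```

```text
39 208 229 252 262
0.01 0.07 0.074
0.02 0.064 0.083
0.03 0.059 0.091
0.05 0.048 0.109
0.07 0.037 0.126
0.09 0.026 0.143
```

The ray only fits inside the bin at low height (y 0.07–0.09 at z 0.01–0.03), so the tin is on the floor. I retract and let the flap follow the finger shut.

>>> {"op": "play_rows", "data": {"steps": [{"dx": -0.01,"dy": -0.0013,"dz": 0,"ax": 0,"ay": 0,"az": 0,"gripper": -1},{"dx": -0.02,"dy": -0.0027,"dz": 0,"ax": 0,"ay": 0,"az": 0,"gripper": -1},{"dx": -0.03,"dy": -0.004,"dz": 0,"ax": 0,"ay": 0,"az": 0,"gripper": -1},{"dx": -0.04,"dy": -0.0054,"dz": 0,"ax": 0,"ay": 0,"az": 0,"gripper": -1},{"dx": -0.05,"dy": -0.0067,"dz": 0,"ax": 0,"ay": 0,"az": 0,"gripper": -1},{"dx": -0.06,"dy": -0.008,"dz": 0,"ax": 0,"ay": 0,"az": 0,"gripper": -1},{"dx": -0.07,"dy": -0.0094,"dz": 0,"ax": 0,"ay": 0,"az": 0,"gripper": -1},{"dx": -0.08,"dy": -0.0107,"dz": 0,"ax": 0,"ay": 0,"az": 0,"gripper": -1},{"dx": -0.09,"dy": -0.012,"dz": 0,"ax": 0,"ay": 0,"az": 0,"gripper": -1},{"dx": -0.1,"dy": -0.0134,"dz": 0,"ax": 0,"ay": 0,"az": 0,"gripper": -1},{"dx": -0.108,"dy": -0.0145,"dz": 0,"ax": 0,"ay": 0,"az": 0,"gripper": -1},{"dx": -0.108,"dy": -0.0145,"dz": 0.005,"ax": 0,"ay": 0,"az": 0,"gripper": -1}]}}

```text
clock: 7.25
eef_pos: [0.4737, 0.1294, 0.1208]
ee_rot: [-3.139, 0.0, 1.707]
force: [-0.5, 1.0, -1.1]
opening: 0.0953
gripper_force: 0.0
```

>>> {"op": "play_rows", "data": {"steps": [{"dx": 0,"dy": 0,"dz": 0.03,"ax": 0,"ay": 0,"az": 0,"gripper": -1},{"dx": 0,"dy": 0,"dz": 0.07,"ax": 0,"ay": 0,"az": 0,"gripper": -1},{"dx": 0,"dy": 0,"dz": 0.11,"ax": 0,"ay": 0,"az": 0,"gripper": -1},{"dx": 0,"dy": 0,"dz": 0.14,"ax": 0,"ay": 0,"az": 0,"gripper": -1},{"dx": 0,"dy": 0,"dz": 0.15,"ax": 0,"ay": 0,"az": 0,"gripper": -1},{"dx": 0,"dy": 0,"dz": 0.15,"ax": 0,"ay": 0,"az": 0,"gripper": -1},{"dx": 0,"dy": 0,"dz": 0.15,"ax": 0,"ay": 0,"az": 0,"gripper": -1},{"dx": 0,"dy": 0,"dz": 0.15,"ax": 0,"ay": 0,"az": 0,"gripper": -1}]}}

```text
clock: 8.05
eef_pos: [0.4744, 0.1294, 0.269]
ee_rot: [-3.137, 0.0, 1.707]
force: [0.0, 0.0, -0.1]
opening: 0.095
gripper_force: 0.0
```

```bash
python3 - <<'E'
from station import read_state, viewer
import cv2
c=viewer.camera('side');cv2.imwrite('pics/s7.png',cv2.resize(c['img'][140:310,160:360],None,fx=3,fy=3))
s=read_state();print(s['clock'],s['eef_pos'],s['force'])
E
```

```text
8.1 [0.47442897 0.12947125 0.26910737] [-0.1351788  -0.06855132 -0.15855734]
```

View pics/s7.png

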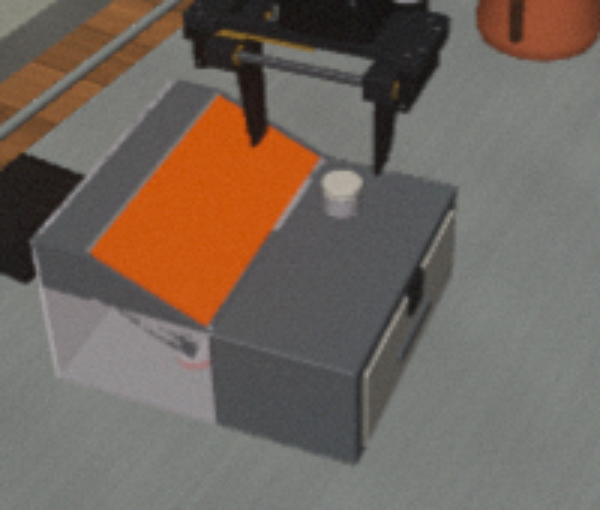

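The flap is shut, the white tin is standing, and the red tin is in the bin lid-down (red rim at crop (195,365)). I hand in the job.

```bash
python3 -c "
from station import ticket
print(ticket.close_job())"
```

```text
the job is handed in; nothing more can be done
None
```

The job is handed in: the red-lidded tin was pushed through the held-open flap into the bin, and the last picture shows the flap shut and the white-lidded tin still standing; no verdict came back.

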